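# Reset the slice thickness of a vegetable slicer and lock it again

### The job

Reset the slice thickness on the sloping vegetable slicer: swing the keeper arm well clear of the setting head, loosen the lever nut well, turn the bar-shaped adjuster until its pointed nose lines up with the gauge pin on the dial, then tighten the lever nut fully against its stop and swing the keeper arm fully home over the head again. Never turn the adjuster while the nut is tight, and leave the gauge pin and the things standing round the slicer where they are.

Things in the scene. Friction and masses are not known exactly. Their poses are not given: they have to be found in the camera images.
- slicer: Vegetable slicer, fixed to the worktop: white deck 230 (x) x 210 (y) x 12 mm on legs, sloping at 35 degrees, its high side roughly to the robot's left. Origin on the worktop under the deck's centre (deck centre z = 0.085 m); x level, toward the high side (turned 65 to 106 degrees from the robot's x), y across the slope, roughly toward the robot, z vertical. A feed plate on the lower deck follows the adjuster (3.8 mm a radian).
- deck_centre (a point): Centre of the deck's top. Deck directions: u = up the slope, v = across (the slicer's y), w = normal to the deck, leaning 35 degrees from vertical toward the low side. Nut, adjuster, dial and keeper turn about axes parallel to w. Bearings are angles about w from u toward v (anticlockwise from above). Heights 'above deck' are along w. The point's axes are the slicer's.
- head_axis (a point): Point where the common axis of nut, adjuster and dial meets the deck's top, 20 mm up the slope from deck_centre.
- adjuster (a point): Middle of the adjuster's grip, on the head's axis, 58 mm above deck. Black bar handle 62 mm long (34 mm behind to 28 mm before the axis), 14 mm thick, 45 to 71 mm above deck, its narrow pointed nose reaching 48 mm from the axis. Site x runs along the bar to the nose, z along the screw axis. Friction 0.1 N m; stays where it is left.
- pointer (a point): Point 2 mm beyond the tip of the adjuster's nose, 50 mm from the axis, 58 mm above the deck.
- mark (a point): Where pointer must come: on the gauge pin's bearing, 50 mm from the axis, 58 mm above deck. The gauge pin is an upright steel pin 9 mm thick, 60 mm from the axis, up to 59 mm above deck, stiffly clamped to the dial; do not move it. Fingers opened more than 55 mm round the adjuster may touch it.
- lever_knob (a point): Middle of the grip of the lever nut's knob, 88 mm from the head's axis, 48 mm above the deck. The jam nut sits under the adjuster on the same axis; its steel lever (14 mm wide, 14 to 24 mm above the deck) ends in an upright black round knob, 16 mm thick, 23 to 68 mm above the deck.
- nut_lever (a joint): Turn of the lever nut, rad: 0 = tight against its stop (lever at bearing 75 degrees), grows to 1.3 as it is loosened anticlockwise seen from above. Loose enough for setting from 0.8 on; tight below 0.1. Friction 0.15 N m, stays where it is left.
- adjuster_screw (a joint): Bearing of the adjuster's nose, rad (0 = up the slope, positive = anticlockwise seen from above); range -1.75 to 1.4.
- gauge_pin (a joint): Bearing of the gauge pin, rad, in the same measure as adjuster_screw.
- keeper_knob (a point): Middle of the keeper arm's grip, 148 mm from its pivot, 118 mm above deck: an upright black round knob, 18 mm thick, 91 to 135 mm above deck, on the arm's free end. The arm is an aluminium bar 158 mm long, 20 mm wide, 80 to 91 mm above deck; at home it lies across the setting head and bars the way to nut and adjuster.
- keeper_pivot (a point): Point on the keeper arm's pivot axis, level with keeper_knob (118 mm above deck). The pivot post stands 60 mm down the slope and 88 mm toward -v from the head's axis; the arm's round boss on it is 16 mm in radius, top 96 mm above deck.
- keeper (a joint): Turn of the keeper arm, rad: 0 = home over the head (arm at bearing 55.7 degrees from its pivot), grows to 1.45 as it swings open clockwise seen from above (away from the robot). Well clear from 1.0 on; home below 0.12. Friction 0.2 N m, stays where it is left.
- bean_tin: Bystander, squat tin, 75 mm across, 58 mm high; origin under its centre.
- spice_glass: Bystander, spice glass with a screw lid, 58 mm across, 84 mm high; origin under its centre.
- garlic_bulb: Bystander, garlic bulb, 56 mm; origin under its centre.
- lunch_tub: Bystander, flat clear food tub with a lid, 84 x 114 x 56 mm; origin under its centre.
- table_spoon: Bystander, spoon, 190 x 38 x 14 mm, lying along its x axis; origin under its centre.
- tea_pack: Bystander, carton box, 69 x 133 x 66 mm; origin under its centre.

How it is judged:
On the way, in this order (a step that is already met when the one before it is completed fails the run):
1. the keeper arm is swung clear (more than 1.0 rad open) (value of joint keeper above 1 rad), for 0.2 s.
2. the lever nut is loosened (more than 0.8 rad) (value of joint nut_lever above 0.8 rad), for 0.2 s.
3. with the nut loose the adjuster's nose is on the gauge pin (within 9 mm) (distance between pointer and mark below 0.009 m and value of joint nut_lever above 0.6 rad), for 0.2 s.
4. the nut is tight again (less than 0.1 rad), the setting kept (value of joint nut_lever below 0.1 rad and distance between pointer and mark below 0.009 m), for 0.2 s.
5. the keeper arm is home (less than 0.12 rad) (value of joint keeper below 0.12 rad), for 0.2 s.
At the end, for the whole second after the job is handed in: The adjuster's nose is at rest in line with the gauge pin (pointer within 9 mm of mark, about 10 degrees), the lever nut is tight (under 0.1 rad from its stop) and the keeper arm is home over the head (under 0.12 rad) (all of step 4 and value of joint keeper below 0.12 rad and velocity of joint adjuster_screw between -0.05 and 0.05 rad/s); the robot touches nothing.
It fails at once if the adjuster is turned while the nut is tight (less than 0.3 rad loose) (value of joint nut_lever below 0.3 rad and (velocity of joint adjuster_screw above 0.4 rad/s or velocity of joint adjuster_screw below -0.4 rad/s)).
It fails at once if the gauge pin is shifted by more than 5 mm (distance of mark from where it was at the start of the episode above 0.005 m).
It fails at once if a bystander round the slicer is shifted by more than 30 mm (distance of any of bean_tin, spice_glass, garlic_bulb, lunch_tub, table_spoon, tea_pack from where it was at the start of the episode above 0.03 m).
It also fails if it takes over 72 s, if anything falls off the work surface, if the arm or the gripper's body presses on something with over 40 N, if the wrist force passes 120 N, or if a joint passes its speed limit or range.

### The arm

A 7-joint arm with a two-finger parallel gripper is mounted at the origin on a cart in front of the work surface, level with it; the furniture and walls round the work are solid. World frame = base frame: x ahead of the robot, y to its left, z up, the work surface at z = 0. Lengths are in m, angles in rad, forces in N, time in s.
With the tool pointing down it reaches from about 0.425 to 0.875 m from the base axis. Payload 8.4 kg.
Tool frame: the origin (TCP) lies at the very end of the fingers, on their centre line; the grasp point (between the pads) lies pinch_z behind it (pinch_z is the distance from the TCP to the grasp point, in m); z points along the fingers, y is the line along which they close (so a half turn about z gives the same grasp; the last joint's range is limited). The gripper opens to 87 mm and grips with 3 to 60 N. Pads are 19 mm wide; open, the fingers measure 117 mm over their backs; the gripper's body (75 mm by 190 mm) begins 51 mm behind the grasp point.
Start: joints at [1.181, 0.333, 0.04, 1.465, -0.013, 1.343, -0.059], TCP at [0.186, -0.623, 0.223] pointing down, gripper open.
Joint ranges: [-2.58, 2.58], [-0.38, 2.09], [-1.3, 1.39], [0.25, 2.4], [-1.5, 4.64], [0.08, 2.09], [-2.65, 2.65]. Speed limits (rad/s): [2.22, 2.22, 2.79, 2.79, 3.14, 3.14, 3.14].

### API

Orientations are given as a unit quaternion [x, y, z, w].
In Python, from plant import state, read_camera, close_job, pinch_z gives the robot as it stands.
- The arm moves only by the shell command python3 -m creep 'ROWS' [FORCE]. ROWS is JSON, a list of rows, each a list of 3 entries, a list of its own where there are three numbers: the opening, from 0 (shut) to 1 (fully open), then the shift along the tool's x, y, z in m, then the turn, a rotation vector about the tool's x, y, z in rad. In form: [[grip, [dx, dy, dz], [wx, wy, wz]], ...]. A call has 1 to 12 rows; each row is the pose to reach, as a shift and turn from the pose commanded when the call began, along the tool's axes at that moment; what a row does not reach only later rows make up. A row lasts 1/12 s, in which the tool goes at most 41.7 mm and 7.16 degrees, less where a joint would pass 70% of its speed; a pose out of reach is approached as far as the arm can. A call with a gripper value outside its range is refused whole. The fingers move at their own pace and stop on an object; FORCE is the grip in N (left out, the last holds). Time passes only in rows, so rows that repeat a pose let the fingers close. It gives the time, the measured TCP pose, the force, the opening and the grip force at its end, in the units of the state.
- state(): the state, without advancing time (a new reading comes with each control period).
- read_camera(name): name is "scene" or "top"; returns a dict with "frame" (420x560x3 uint8, red, green, blue), "fx", "fy", "cx", "cy" (pixels), "origin" and "orientation" of the camera in the world. Camera axes: x right, y down, z forward; pixel columns grow to the right and rows downward; lengths in m; the calibration is good to about 2 mm. A picture is of the moment at which its call begins. There is no depth.
- close_job(): hands the job in; it is judged then, once.
The state is a dict: "t": time; "q": joint angles; "qd": joint speeds; "joint_efforts": joint torques, N m; "ee_pos": TCP position; "ee_rot": TCP orientation; "ft_force": force on the tool from outside, world axes, zero at the start; "wrist_torque": the same for the moment, N m; "grip_width": opening from 0.0 (shut) to 1.0 (fully open); "grip_force": force on a finger pad.
Only numpy, scipy, OpenCV 4.12 (cv2) and the standard library are available. Lean on these libraries where they do the work, as an engineer would, in place of code of your own. Each camera call takes 0.05 s, during which the arm holds its last target. There are 200 camera calls.

## Working session

There is one attempt and no reset: what is moved stays moved. The work goes in short steps, Python scripts to look and compute and a shell command to move; the robot and the scene stay as the last step left them, time stands still between calls to the robot, and variables do not carry over. Pictures are saved under pics/ and viewed, at most 10 in all, crops included, and the job is handed in when it is done.

```bash
ls; mkdir -p pics
python3 - <<'E'
from plant import state, read_camera, pinch_z
import cv2,pickle
print(state(),pinch_z)
for n in("scene","top"):
    c=read_camera(n);pickle.dump(c,open(n+".pkl","wb"))
    cv2.imwrite(f"pics/{n}0.png",c["frame"][:,:,::-1]);print({k:v for k,v in c.items() if k!="frame"})
E
```

```text
pics
{'t': 0.0, 'q': array([ 1.18080141,  0.33390773,  0.0398713 ,  1.46627425, -0.01338532,
        1.34329315, -0.05852406]), 'qd': array([-1.42020488e-03, -8.66573670e-06,  1.38432163e-03,  1.30024185e-03,
        1.12242146e-03, -1.05184503e-03, -1.08714132e-03]), 'joint_efforts': array([-1.17490566e-03, -6.56363440e+01,  1.33445878e+00, -4.03799772e+01,
       -5.98726887e-02,  4.47398052e-02,  1.57384270e-04]), 'ee_pos': array([ 0.18619746, -0.62227065,  0.22165984]), 'ee_rot': array([ 9.89450656e-01,  1.44868027e-01, -1.77727993e-04, -7.88579387e-04]), 'ft_force': array([-0.12399865, -0.13530349,  0.22773143]), 'wrist_torque': array([ 0.01153095, -0.00096348, -0.03578451]), 'grip_force': 0.0, 'grip_width': 1.000644186760854} 0.0187
{'fx': 391.642909100242, 'fy': 391.642909100242, 'cx': 280.7680198156883, 'cy': 215.1173451401306, 'origin': array([ 0.21191058, -0.42495903,  0.78068514]), 'orientation': array([ 0.89171111, -0.28991426,  0.11642975, -0.32748302])}
{'fx': 402.71637750701774, 'fy': 402.71637750701774, 'cx': 279.35586197249677, 'cy': 213.81675255243715, 'origin': array([0.44430067, 0.00421567, 0.97165866]), 'orientation': array([ 0.71174393, -0.69997629,  0.03025478, -0.05038276])}
```

View pics/scene0.png

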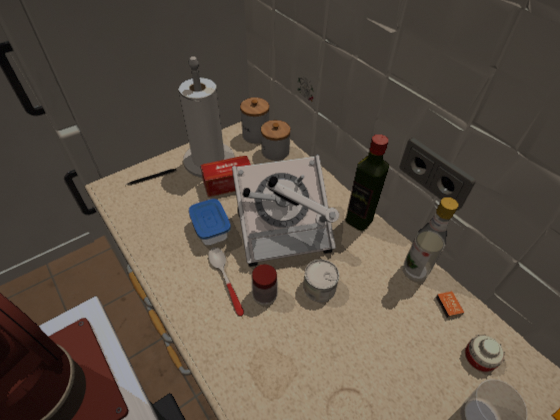

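View pics/top0.png

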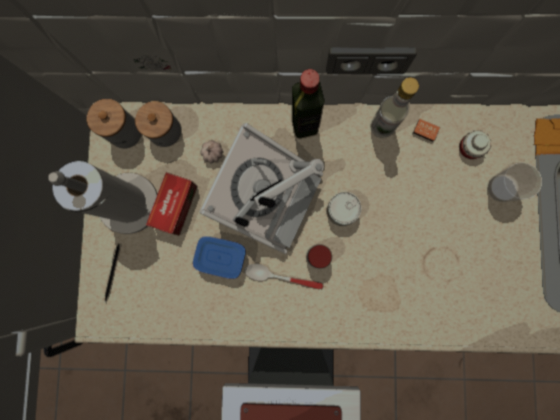

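The top view shows the slicer at about (262,190), its high side at upper left. The keeper knob is near (266,198), and the lever and knob are near (240,220). I'll zoom both views.

Run:
```python
import cv2,numpy as np
a=cv2.imread("pics/top0.png")[120:260,192:332];b=cv2.imread("pics/scene0.png")[145:275,220:350]
f=lambda i:cv2.resize(cv2.convertScaleAbs(i,alpha=1.3),(400,400),interpolation=cv2.INTER_CUBIC)
cv2.imwrite("pics/z0.png",cv2.resize(np.hstack([f(a),f(b)]),(800,400)))
```

```text
(no output)
```

View pics/z0.png

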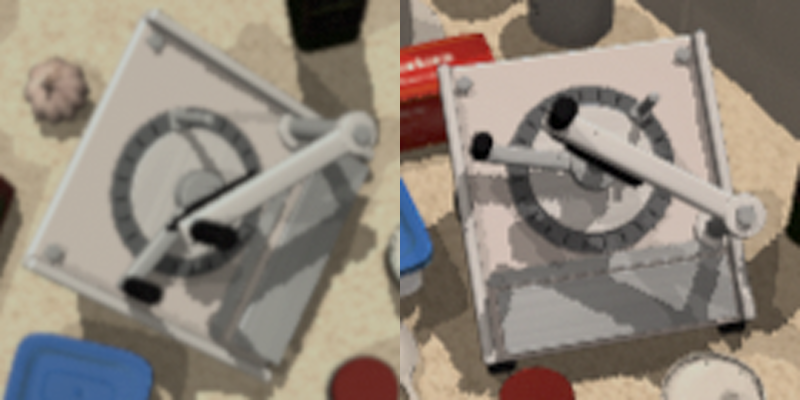

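```bash
cat > h.py <<'E'
import numpy as np,pickle
from scipy.spatial.transform import Rotation as R
from scipy.optimize import least_squares
def proj(c,p):
    q=R.from_quat(c["orientation"]).inv().apply(np.asarray(p)-c["origin"])
    return np.array([c["fx"]*q[0]/q[2]+c["cx"],c["fy"]*q[1]/q[2]+c["cy"]])
S=np.sin(np.radians(35));C=np.cos(np.radians(35))
class Sl:
    def __init__(s,x,y,yaw,zo=0.):
        xh=np.array([np.cos(yaw),np.sin(yaw),0]);k=np.array([0,0,1.])
        s.u=C*xh+S*k;s.v=np.cross(k,xh);s.w=C*k-S*xh
        s.dc=np.array([x,y,.085+zo]);s.head=s.dc+.02*s.u
    def pt(s,u,v,h):return s.head+u*s.u+v*s.v+h*s.w      # relative to head axis
    def pol(s,r,b,h):return s.pt(r*np.cos(b),r*np.sin(b),h)
    def keep(s,a,h=.118):
        b=np.radians(55.7)-a;return s.pt(-.06+.148*np.cos(b),-.088+.148*np.sin(b),h)
    def lev(s,a,h=.048):return s.pol(.088,np.radians(75)+a,h)
try: sl=Sl(*np.load("sl.npy"))
except Exception: pass
E
python3 - <<'E'
from h import *
t,s=[pickle.load(open(n+".pkl","rb")) for n in("top","scene")]
T=lambda x,y:(192+x/2.857,120+y/2.857); Q=lambda x,y:(220+(x-400)/3.077,145+y/3.077)
def pts(m):return [m.head+.001*m.w,m.pt(-.06,-.088,.096),m.lev(0),m.keep(0)]
ot=[T(186,191),T(357,132),T(141,289),T(214,234)];os=[Q(592,168),Q(745,214),Q(482,147),Q(565,113)]
def f(p):
    m=Sl(*p);return np.concatenate([np.r_[proj(t,a)-o,proj(s,a)-o2] for a,o,o2 in zip(pts(m),ot,os)])
r=least_squares(f,[.5,.05,1.2,0]);print(r.x,np.degrees(r.x[2]));print(r.fun.reshape(-1,4).round(1))
np.save("sl.npy",r.x)
m=Sl(*r.x);print(m.head,m.keep(0),m.keep(1.2),m.lev(0),m.lev(1),m.w,m.v,m.u)
# pin bearing guess from scene crop
for nm,c,o in(("top",t,T),("scene",s,Q)):
    for b in range(-100,81,20):
        print(nm,b,proj(c,m.pol(.06,np.radians(b),.0)).round(),proj(c,m.pol(.06,np.radians(b),.059)).round())
E
```

```text
[ 0.59834756  0.06650021  1.15509593 -0.00459666] 66.18212166982138
[[-0.1 -0.2 -0.1 -0. ]
 [ 0.3 -0.5  0.4 -0.4]
 [-0.3 -0.6  0.2 -0.6]
 [ 0.3  0.6 -1.1  1.2]]
[0.60496354 0.08148796 0.09187486] [0.55402823 0.05094351 0.20195756] [0.71656555 0.03361216 0.23681548] [0.52361749 0.10769539 0.14425798] [0.51470713 0.0382082  0.09722679] [-0.23162782 -0.52472706  0.81915204] [-0.9148337   0.40383078  0.        ] [0.33079881 0.7493879  0.57357644]
top -100 [272. 165.] [285. 166.]
top -80 [264. 161.] [278. 162.]
top -60 [256. 159.] [269. 160.]
top -40 [248. 161.] [260. 162.]
top -20 [240. 167.] [252. 168.]
top 0 [235. 174.] [247. 176.]
top 20 [232. 184.] [244. 186.]
top 40 [232. 193.] [244. 196.]
top 60 [236. 202.] [247. 205.]
top 80 [242. 209.] [253. 212.]
scene -100 [307. 200.] [312. 196.]
scene -80 [305. 192.] [311. 188.]
scene -60 [301. 184.] [306. 180.]
scene -40 [295. 179.] [299. 174.]
scene -20 [287. 176.] [291. 170.]
scene 0 [278. 175.] [282. 170.]
scene 20 [270. 178.] [273. 173.]
scene 40 [263. 183.] [266. 178.]
scene 60 [259. 191.] [261. 186.]
scene 80 [257. 199.] [259. 195.]
```

```bash
cat >> h.py <<'E'
def ray(c,p):
    d=R.from_quat(c["orientation"]).apply([(p[0]-c["cx"])/c["fx"],(p[1]-c["cy"])/c["fy"],1]);return c["origin"],d/np.linalg.norm(d)
def tri(c1,p1,c2,p2):
    A=np.zeros((3,3));b=np.zeros(3)
    for c,p in((c1,p1),(c2,p2)):
        o,d=ray(c,p);M=np.eye(3)-np.outer(d,d);A+=M;b+=M@o
    return np.linalg.solve(A,b)
def onz(c,p,z):
    o,d=ray(c,p);return o+d*(z-o[2])/d[2]
def tool(beta):   # tool rotation, x at bearing beta (deg), z=-w
    b=np.radians(beta);x=np.cos(b)*sl.u+np.sin(b)*sl.v
    return R.from_matrix(np.c_[x,np.cross(-sl.w,x),-sl.w])
def go(P,beta,cur=None):
    """shift/turn in tool axes from the current pose to grasp point P, bearing beta"""
    from plant import state,pinch_z
    s=state();r=R.from_quat(s["ee_rot"]);t=tool(beta)
    tcp=np.asarray(P)+pinch_z*t.apply([0,0,1])
    return r.inv().apply(tcp-s["ee_pos"]).round(4),(r.inv()*t).as_rotvec().round(3)
E
python3 - <<'E'
from h import *
t,s=[pickle.load(open(n+".pkl","rb")) for n in("top","scene")]
print("cap",tri(t,(310,76),s,(379,140)),"tall white",tri(t,(62,178),s,(194,61)))
print("bottle base",onz(s,(362,226),0),onz(t,(305,135),0))
for b in(0,15,-165):
  for h in(.2,.118):print(b,*go(sl.keep(0,h),b))
E
```

```text
cap [ 0.77918084 -0.02493579  0.26211922] tall white [0.57286768 0.39034775 0.31720326]
bottle base [ 0.76973409 -0.04481137  0.        ] [ 0.75320333 -0.02710237  0.        ]
0 [ 0.5218 -0.512  -0.0314] [ 0.262  0.571 -0.837]
0 [ 0.5524 -0.5476  0.0358] [ 0.262  0.571 -0.837]
15 [ 0.5218 -0.512  -0.0314] [ 0.19   0.614 -1.09 ]
15 [ 0.5524 -0.5476  0.0358] [ 0.19   0.614 -1.09 ]
-165 [ 0.5218 -0.512  -0.0314] [ 0.691 -0.213  1.943]
-165 [ 0.5524 -0.5476  0.0358] [ 0.691 -0.213  1.943]
```

```bash
python3 - <<'E'
from h import *
print(*go(sl.keep(0,.2),30))
E
python3 -m creep '[[0.6,[0.05,-0.05,-0.05],[0,0,0]],[0.6,[0.09,-0.09,-0.05],[0.01,0.05,-0.1]],[0.6,[0.12,-0.12,-0.05],[0.02,0.11,-0.22]],[0.6,[0.16,-0.15,-0.05],[0.04,0.16,-0.35]],[0.6,[0.19,-0.18,-0.05],[0.05,0.22,-0.45]],[0.6,[0.22,-0.21,-0.05],[0.06,0.28,-0.55]],[0.6,[0.25,-0.24,-0.05],[0.07,0.33,-0.65]],[0.6,[0.28,-0.27,-0.05],[0.08,0.4,-0.75]],[0.6,[0.31,-0.3,-0.05],[0.1,0.45,-0.85]],[0.6,[0.34,-0.33,-0.05],[0.1,0.5,-0.95]],[0.6,[0.37,-0.36,-0.05],[0.1,0.55,-1.1]],[0.6,[0.4,-0.39,-0.05],[0.1,0.6,-1.2]]]'
python3 - <<'E'
from h import *
print(*go(sl.keep(0,.2),30))
E
```

```text
[ 0.5218 -0.512  -0.0314] [ 0.111  0.651 -1.342]
t: 1.1
ee_pos: [0.4255, -0.1929, 0.2725]
ee_rot: [0.698, 0.659, 0.266, -0.086]
ft_force: [0.7, -0.9, -0.2]
grip_width: 0.598
grip_force: 0.0
[0.1741 0.0811 0.1442] [ 0.022  0.062 -0.151]
```

```bash
python3 -m creep '[[0.6,[0.04,0.02,0.03],[0.02,0.06,-0.1]],[0.6,[0.07,0.035,0.06],[0.02,0.06,-0.15]],[0.6,[0.1,0.05,0.09],[0.02,0.06,-0.15]],[0.6,[0.13,0.065,0.115],[0.02,0.06,-0.15]],[0.6,[0.174,0.081,0.144],[0.02,0.06,-0.15]],[0.6,[0.174,0.081,0.144],[0.02,0.06,-0.15]],[0.6,[0.174,0.081,0.144],[0.02,0.06,-0.15]],[0.6,[0.174,0.081,0.144],[0.02,0.06,-0.15]]]'
python3 - <<'E'
from h import *
from plant import read_camera
import cv2
print(*go(sl.keep(0,.2),30),*go(sl.keep(0,.12),30))
c=read_camera("scene");cv2.imwrite("pics/s1.png",cv2.resize(c["frame"][80:290,180:460,::-1],(800,600)))
print(proj(c,sl.keep(0)))
E
```

```text
t: 1.77
ee_pos: [0.5395, 0.0175, 0.2533]
ee_rot: [0.638, 0.709, 0.285, -0.093]
ft_force: [-0.7, -1.3, -0.6]
grip_width: 0.602
grip_force: 0.0
[ 0.0005 -0.     -0.0003] [-0.     0.002 -0.003] [0.0007 0.     0.0797] [-0.     0.002 -0.003]
[272.51387194 182.8801864 ]
```

View pics/s1.png

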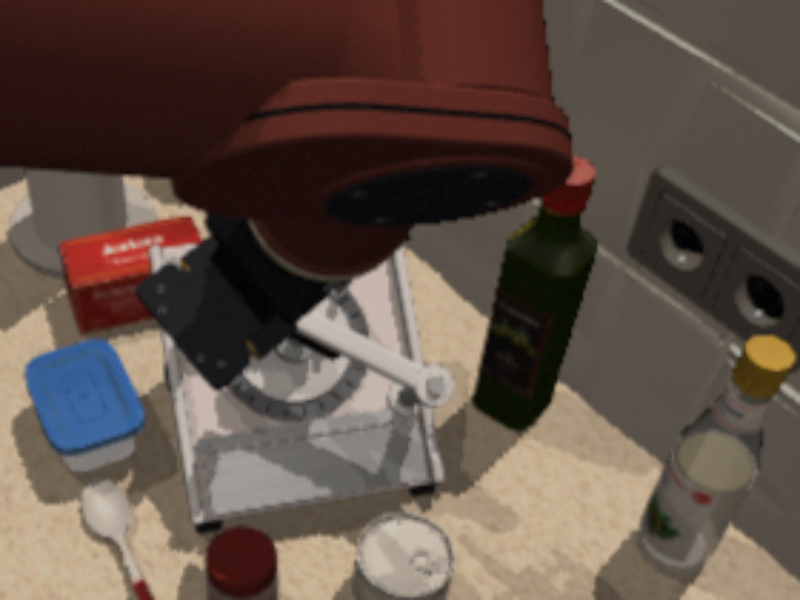

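```bash
python3 -m creep '[[0.6,[0,0,0.025],[0,0,0]],[0.6,[0,0,0.05],[0,0,0]],[0.6,[0,0,0.065],[0,0,0]],[0.6,[0,0,0.08],[0,0,0]],[0.6,[0,0,0.08],[0,0,0]],[0.1,[0,0,0.08],[0,0,0]],[0.1,[0,0,0.08],[0,0,0]],[0.1,[0,0,0.08],[0,0,0]],[0.1,[0,0,0.08],[0,0,0]],[0.1,[0,0,0.08],[0,0,0]],[0.1,[0,0,0.08],[0,0,0]],[0.1,[0,0,0.08],[0,0,0]]]' 20
python3 - <<'E'
from h import *
for a in np.arange(0,1.25,.1):print(round(a,2),*go(sl.keep(a,.12),30))
E
```

```text
t: 2.82
ee_pos: [0.5587, 0.0565, 0.1882]
ee_rot: [0.64, 0.708, 0.285, -0.092]
ft_force: [-0.7, -1.5, 1.4]
grip_width: 0.2
grip_force: 20.0
0.0 [ 0.0029 -0.0007  0.0014] [ 0.003  0.004 -0.006]
0.1 [0.0088 0.0129 0.0014] [ 0.003  0.004 -0.006]
0.2 [0.0132 0.027  0.0014] [ 0.003  0.004 -0.006]
0.3 [0.0162 0.0415 0.0015] [ 0.003  0.004 -0.006]
0.4 [0.0178 0.0562 0.0015] [ 0.003  0.004 -0.006]
0.5 [0.0178 0.071  0.0015] [ 0.003  0.004 -0.006]
0.6 [0.0164 0.0857 0.0016] [ 0.003  0.004 -0.006]
0.7 [0.0136 0.1002 0.0016] [ 0.003  0.004 -0.006]
0.8 [0.0093 0.1144 0.0017] [ 0.003  0.004 -0.006]
0.9 [0.0036 0.128  0.0018] [ 0.003  0.004 -0.006]
1.0 [-0.0035  0.141   0.0018] [ 0.003  0.004 -0.006]
1.1 [-0.0117  0.1533  0.0019] [ 0.003  0.004 -0.006]
1.2 [-0.0212  0.1646  0.002 ] [ 0.003  0.004 -0.006]
```

```bash
python3 -m creep '[[0.1,[0.006,0.013,0],[0,0,0]],[0.1,[0.01,0.027,0],[0,0,0]],[0.1,[0.013,0.041,0],[0,0,0]],[0.1,[0.015,0.056,0],[0,0,0]],[0.1,[0.015,0.071,0],[0,0,0]],[0.1,[0.014,0.086,0],[0,0,0]],[0.1,[0.011,0.1,0],[0,0,0]],[0.1,[0.007,0.114,0],[0,0,0]],[0.1,[0.001,0.128,0],[0,0,0]],[0.1,[-0.006,0.141,0],[0,0,0]],[0.1,[-0.014,0.153,0],[0,0,0]],[0.1,[-0.018,0.159,0],[0,0,0]]]'
python3 - <<'E'
from h import *
for a in (1,1.1,1.15,1.2):print(round(a,2),*go(sl.keep(a,.12),30))
E
```

```text
t: 3.82
ee_pos: [0.7144, 0.0443, 0.2238]
ee_rot: [0.64, 0.707, 0.285, -0.093]
ft_force: [-4.2, -0.6, 0.8]
grip_width: 0.201
grip_force: 20.0
1 [ 0.0148 -0.018   0.0009] [ 0.001  0.003 -0.007]
1.1 [ 0.0065 -0.0058  0.0009] [ 0.001  0.003 -0.007]
1.15 [0.0019 0.     0.001 ] [ 0.001  0.003 -0.007]
1.2 [-0.0029  0.0056  0.001 ] [ 0.001  0.003 -0.007]
```

```bash
python3 -m creep '[[0.1,[0,0,0],[0,0,0]],[0.1,[0,0,0],[0,0,0]],[0.45,[0,0,0],[0,0,0]],[0.45,[0,0,0],[0,0,0]],[0.45,[0,0,-0.02],[0,0,0]],[0.45,[0,0,-0.04],[0,0,0]],[0.45,[0,0,-0.07],[0,0,0]],[0.45,[-0.04,-0.02,-0.1],[0,0,0]],[0.45,[-0.08,-0.03,-0.1],[0,0,0]],[0.45,[-0.12,-0.04,-0.1],[0,0,0]],[0.45,[-0.15,-0.05,-0.1],[0,0,0]],[0.45,[-0.15,-0.05,-0.1],[0,0,0]]]'
python3 - <<'E'
from h import *
from plant import read_camera,state
import cv2
print(state()["q"].round(2))
F=[]
for n in("scene","top"):
    c=read_camera(n);pickle.dump(c,open(n+"1.pkl","wb"))
    x,y=proj(c,sl.head).astype(int)
    print(n,x,y,"keepknob",proj(c,sl.keep(1.15)),"lev",proj(c,sl.lev(0)));F.append(cv2.resize(c["frame"][y-70:y+70,x-70:x+70,::-1],(400,400),interpolation=cv2.INTER_CUBIC))
cv2.imwrite("pics/s2.png",np.hstack(F))
E
```

```text
t: 4.82
ee_pos: [0.6636, -0.1466, 0.2117]
ee_rot: [0.645, 0.704, 0.282, -0.092]
ft_force: [-0.9, -2.3, -1.6]
grip_width: 0.451
grip_force: 0.0
[ 0.79  0.46 -0.44  1.49 -0.44  1.25  0.62]
scene 282 199 keepknob [334.7843031 145.1990902] lev [246.80247391 192.19888955]
top 256 186 keepknob [274.90062898 117.85326758] lev [241.07520945 220.60044454]
```

View pics/s2.png

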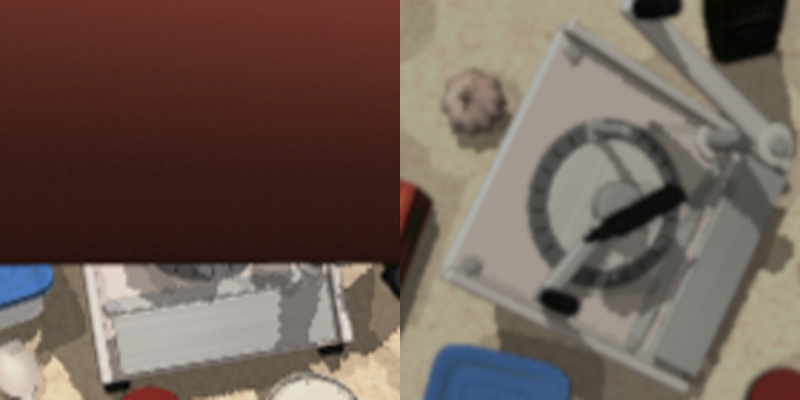

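```bash
cat >> h.py <<'E'
def plane(c,p,h):  # r mm and bearing deg of pixel on plane at height h above deck
    o,d=ray(c,p);P=sl.head+h*sl.w;X=o+d*((P-o)@sl.w)/(d@sl.w)-P
    return round(1e3*np.hypot(X@sl.u,X@sl.v)),round(np.degrees(np.arctan2(X@sl.v,X@sl.u)),1)
E
python3 - <<'E'
from h import *
c=pickle.load(open("top1.pkl","rb"));T=lambda x,y:(186+(x-400)/2.857,116+y/2.857)
print("nose",plane(c,T(590,237),.06),"tail",plane(c,T(680,193),.06))
print("pin tip",plane(c,T(631,132),.059),"pin base",plane(c,T(592,129),.002))
g=c["frame"].astype(int);m=(g.max(2)<45)
ys,xs=np.nonzero(m[150:225,235:290]);xs=xs+235;ys=ys+150
import cv2
n,l,st,ce=cv2.connectedComponentsWithStats(m[150:225,235:290].astype('uint8'))
for i in range(1,n):
  if st[i,4]>20:
    print(st[i],ce[i]+[235,150]);yy,xx=np.nonzero(l==i);q=np.c_[xx+235,yy+150].astype(np.float32);
    r=[plane(c,p,.06) for p in q];k=[a for a in r if a[0]>25];print(sorted(k)[-6:])
    vx,vy,x0,y0=cv2.fitLine(q,cv2.DIST_L2,0,.01,.01).ravel();print("line pts",plane(c,(x0-vx*25,y0-vy*25),.06),plane(c,(x0+vx*12,y0+vy*12),.06))
print(*go(sl.lev(0,.15),104),*go(sl.lev(0,.15),-76))
E
```

```text
nose (44, np.float64(53.3)) tail (36, np.float64(-134.9))
pin tip (56, np.float64(-55.1)) pin base (57, np.float64(-51.8))
[ 17  29  34  21 258] [269.87984496 189.9496124 ]
[(40, np.float64(53.1)), (41, np.float64(49.0)), (41, np.float64(55.7)), (42, np.float64(51.6)), (43, np.float64(54.1)), (45, np.float64(52.7))]
line pts (56, np.float64(53.5)) (28, np.float64(-132.3))
[12 60  7  6 24] [250.66666667 212.58333333]
[(67, np.float64(70.2)), (67, np.float64(72.9)), (67, np.float64(75.6)), (69, np.float64(71.5)), (69, np.float64(74.1)), (70, np.float64(70.1))]
line pts (108, np.float64(51.1)) (52, np.float64(99.9))
[ 0 68 13  7 71] [241.15492958 221.18309859]
[(98, np.float64(70.6)), (98, np.float64(72.4)), (99, np.float64(65.1)), (99, np.float64(66.9)), (100, np.float64(67.9)), (100, np.float64(69.6))]
line pts (126, np.float64(49.7)) (81, np.float64(89.4))
[ 0.1969 -0.1533  0.0711] [-1.000e-03  5.000e-03 -1.302e+00] [ 0.1969 -0.1533  0.0711] [5.000e-03 1.000e-03 1.839e+00]
```

```bash
python3 -m creep '[[0.45,[0.02,-0.01,0],[0,0,-0.1]],[0.45,[0.05,-0.03,0],[0,0,-0.2]],[0.45,[0.08,-0.05,0],[0,0,-0.3]],[0.45,[0.1,-0.07,0],[0,0,-0.4]],[0.45,[0.12,-0.09,0],[0,0,-0.5]],[0.45,[0.14,-0.11,0.01],[0,0,-0.6]],[0.45,[0.16,-0.13,0.02],[0,0,-0.7]],[0.45,[0.18,-0.145,0.035],[0,0,-0.8]],[0.45,[0.197,-0.153,0.05],[0,0,-0.9]],[0.45,[0.197,-0.153,0.06],[0,0,-1.0]],[0.45,[0.197,-0.153,0.071],[0,0,-1.1]],[0.45,[0.197,-0.153,0.071],[0,0,-1.2]]]'
python3 -m creep '[[0.45,[0,0,0],[0,0,-0.1]],[0.45,[0,0,0],[0,0,-0.1]]]'
python3 - <<'E'
from h import *
from plant import state
print(state()["q"].round(2));print(*go(sl.lev(0,.1),104),*go(sl.lev(0,.05),104))
E
```

```text
t: 5.92
ee_pos: [0.5038, 0.0688, 0.213]
ee_rot: [0.124, 0.946, 0.287, 0.085]
ft_force: [-0.3, -0.4, -0.1]
grip_width: 0.452
grip_force: 0.0
t: 6.08
ee_pos: [0.5046, 0.0675, 0.2141]
ee_rot: [0.077, 0.951, 0.282, 0.1]
ft_force: [-1.0, 0.7, -0.3]
grip_width: 0.45
grip_force: 0.0
[ 0.88 -0.02 -0.67  2.02 -0.69  1.1   1.93]
[-0.0001 -0.0036  0.0495] [-0.004  0.003  0.01 ] [ 0.     -0.0034  0.0995] [-0.004  0.003  0.01 ]
```

```bash
python3 -m creep '[[0.45,[0,-0.003,0.02],[0,0,0.01]],[0.45,[0,-0.003,0.04],[0,0,0.01]],[0.45,[0,-0.003,0.06],[0,0,0.01]],[0.45,[0,-0.003,0.08],[0,0,0.01]],[0.45,[0,-0.003,0.1],[0,0,0.01]],[0.45,[0,-0.003,0.1],[0,0,0.01]],[0.1,[0,-0.003,0.1],[0,0,0.01]],[0.1,[0,-0.003,0.1],[0,0,0.01]],[0.1,[0,-0.003,0.1],[0,0,0.01]],[0.1,[0,-0.003,0.1],[0,0,0.01]],[0.1,[0,-0.003,0.1],[0,0,0.01]],[0.1,[0,-0.003,0.1],[0,0,0.01]]]'
python3 - <<'E'
from h import *
for a in np.arange(0,1.3,.1):print(round(a,2),*go(sl.lev(a,.05),104))
E
```

```text
t: 7.08
ee_pos: [0.5282, 0.1152, 0.1305]
ee_rot: [0.086, 0.95, 0.283, 0.098]
ft_force: [-3.8, -0.5, 7.0]
grip_width: 0.178
grip_force: 20.0
0.0 [0.001  0.001  0.0005] [-0.003  0.004 -0.008]
0.1 [ 0.0048 -0.0069  0.0005] [-0.003  0.004 -0.008]
0.2 [ 0.0078 -0.0152  0.0005] [-0.003  0.004 -0.008]
0.3 [ 0.0099 -0.0237  0.0005] [-0.003  0.004 -0.008]
0.4 [ 0.0112 -0.0324  0.0005] [-0.003  0.004 -0.008]
0.5 [ 0.0117 -0.0412  0.0005] [-0.003  0.004 -0.008]
0.6 [ 0.0112 -0.05    0.0006] [-0.003  0.004 -0.008]
0.7 [ 0.0099 -0.0587  0.0006] [-0.003  0.004 -0.008]
0.8 [ 0.0077 -0.0672  0.0006] [-0.003  0.004 -0.008]
0.9 [ 0.0046 -0.0755  0.0007] [-0.003  0.004 -0.008]
1.0 [ 0.0008 -0.0834  0.0007] [-0.003  0.004 -0.008]
1.1 [-0.0038 -0.0909  0.0007] [-0.003  0.004 -0.008]
1.2 [-0.0091 -0.0979  0.0008] [-0.003  0.004 -0.008]
```

```bash
python3 -m creep '[[0.1,[0.004,-0.008,0],[0,0,0]],[0.1,[0.007,-0.016,0],[0,0,0]],[0.1,[0.009,-0.025,0],[0,0,0]],[0.1,[0.01,-0.033,0],[0,0,0]],[0.1,[0.011,-0.042,0],[0,0,0]],[0.1,[0.01,-0.051,0],[0,0,0]],[0.1,[0.009,-0.06,0],[0,0,0]],[0.1,[0.007,-0.068,0],[0,0,0]],[0.1,[0.004,-0.077,0],[0,0,0]],[0.1,[0,-0.084,0],[0,0,0]],[0.1,[-0.005,-0.091,0],[0,0,0]],[0.1,[-0.005,-0.091,0],[0,0,0]]]'
python3 -m creep '[[0.1,[0,0,0],[0,0,0]],[0.1,[0,0,0],[0,0,0]],[0.4,[0,0,0],[0,0,0]],[0.4,[0,0,0],[0,0,0]],[0.4,[0,0,-0.02],[0,0,0]],[0.4,[0,0,-0.045],[0,0,0]],[0.4,[0,0,-0.07],[0,0,0]],[0.4,[0,0,-0.08],[0,0,0]]]'
python3 - <<'E'
from h import *
for a in (.9,1,1.1):print(a,*go(sl.lev(a,.13),104))
print(*go(sl.pol(0,0,.13),52))
E
```

```text
t: 8.08
ee_pos: [0.5237, 0.0377, 0.0794]
ee_rot: [0.087, 0.95, 0.283, 0.098]
ft_force: [-1.0, -2.3, 1.2]
grip_width: 0.177
grip_force: 20.0
t: 8.75
ee_pos: [0.5046, -0.004, 0.1479]
ee_rot: [0.086, 0.95, 0.283, 0.099]
ft_force: [0.3, -0.5, 0.5]
grip_width: 0.388
grip_force: 0.0
0.9 [0.01   0.0155 0.0025] [-0.004  0.005 -0.007]
1 [0.0062 0.0076 0.0026] [-0.004  0.005 -0.007]
1.1 [0.0016 0.0001 0.0026] [-0.004  0.005 -0.007]
[-0.071   0.0498  0.0028] [-0.002  0.007  0.9  ]
```

```bash
python3 -m creep '[[0.4,[-0.01,0.007,0],[0,0,0.1]],[0.4,[-0.02,0.014,0],[0,0,0.2]],[0.4,[-0.03,0.02,0],[0,0,0.3]],[0.4,[-0.04,0.028,0],[0,0,0.4]],[0.4,[-0.05,0.035,0],[0,0,0.5]],[0.4,[-0.06,0.042,0],[0,0,0.6]],[0.4,[-0.071,0.05,0],[0,0,0.7]],[0.4,[-0.071,0.05,0.003],[0,0,0.8]],[0.4,[-0.071,0.05,0.003],[0,0,0.9]],[0.4,[-0.071,0.05,0.003],[0,0,0.9]]]'
python3 - <<'E'
from h import *
from plant import read_camera
import cv2
print(*go(sl.pol(0,0,.058),52))
F=[]
for n in("scene","top"):
    c=read_camera(n);pickle.dump(c,open(n+"2.pkl","wb"))
    x,y=proj(c,sl.head).astype(int);print(n,x,y)
    F.append(cv2.resize(c["frame"][y-60:y+60,x-60:x+60,::-1],(400,400),interpolation=cv2.INTER_CUBIC))
cv2.imwrite("pics/s3.png",np.hstack(F))
E
```

```text
t: 9.58
ee_pos: [0.5787, 0.0256, 0.1806]
ee_rot: [0.492, 0.817, 0.297, -0.036]
ft_force: [0.3, -0.1, 0.1]
grip_width: 0.402
grip_force: 0.0
[-0.0011  0.0006  0.0688] [ 0.     0.003 -0.004]
scene 282 199
top 256 186
```

View pics/s3.png

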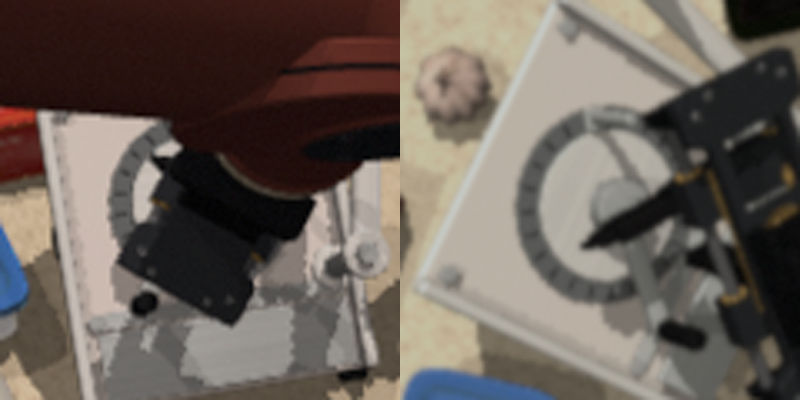

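```bash
python3 -m creep '[[0.4,[-0.001,0,0.02],[0,0,0]],[0.4,[-0.001,0,0.04],[0,0,0]],[0.4,[-0.001,0,0.055],[0,0,0]],[0.4,[-0.001,0,0.067],[0,0,0]],[0.4,[-0.001,0,0.067],[0,0,0]],[0.05,[-0.001,0,0.067],[0,0,0]],[0.05,[-0.001,0,0.067],[0,0,0]],[0.05,[-0.001,0,0.067],[0,0,0]],[0.05,[-0.001,0,0.067],[0,0,0]],[0.05,[-0.001,0,0.067],[0,0,0]],[0.05,[-0.001,0,0.067],[0,0,0]]]' 20
python3 - <<'E'
from h import *
from plant import state
c=pickle.load(open("top2.pkl","rb"))
print(plane(c,(251.5,199.5),.06),plane(c,(196+230/3.333,126+118/3.333),.059),plane(c,(196+191/3.333,126+117/3.333),.003))
print(*go(sl.pol(0,0,.06),52),*go(sl.pol(0,0,.06),-53),state()["q"].round(2))
E
```

```text
t: 10.6
ee_pos: [0.595, 0.0579, 0.1256]
ee_rot: [0.491, 0.818, 0.297, -0.035]
ft_force: [-4.8, -3.9, 5.2]
grip_width: 0.171
grip_force: 20.0
(47, np.float64(53.2)) (59, np.float64(-51.1)) (57, np.float64(-51.6))
[0.0013 0.001  0.001 ] [ 0.     0.005 -0.001] [0.0013 0.001  0.001 ] [0.005 0.003 1.832] [ 0.7   0.29 -0.6   1.92 -0.56  0.87  0.97]
```

```bash
python3 -m creep '[[0.05,[0,0,0],[0,0,0.08]],[0.05,[0,0,0],[0,0,0.16]],[0.05,[0,0,0],[0,0,0.24]],[0.05,[0,0,0],[0,0,0.32]],[0.05,[0,0,0],[0,0,0.4]],[0.05,[0,0,0],[0,0,0.48]],[0.05,[0,0,0],[0,0,0.56]],[0.05,[0,0,0],[0,0,0.64]],[0.05,[0,0,0],[0,0,0.72]],[0.05,[0,0,0],[0,0,0.8]],[0.05,[0,0,0],[0,0,0.88]],[0.05,[0,0,0],[0,0,0.96]]]'
python3 - <<'E'
from h import *
from plant import state
print(*go(sl.pol(0,0,.06),-52),state()["q"].round(2))
E
```

```text
t: 11.6
ee_pos: [0.5922, 0.0582, 0.1247]
ee_rot: [0.814, 0.498, 0.245, -0.171]
ft_force: [-20.1, -8.0, 12.8]
grip_width: 0.174
grip_force: 20.0
[0.003  0.0021 0.0008] [0.001 0.004 0.85 ] [ 0.58  0.27 -0.46  1.93 -0.61  0.89  0.05]
```

```bash
python3 -m creep '[[0.05,[0.001,0.001,0],[0,0,0.08]],[0.05,[0.002,0.001,0],[0,0,0.16]],[0.05,[0.002,0.002,0],[0,0,0.24]],[0.05,[0.002,0.002,0],[0,0,0.32]],[0.05,[0.002,0.002,0],[0,0,0.4]],[0.05,[0.002,0.002,0],[0,0,0.48]],[0.05,[0.002,0.002,0],[0,0,0.56]],[0.05,[0.002,0.002,0],[0,0,0.64]],[0.05,[0.002,0.002,0],[0,0,0.72]],[0.05,[0.002,0.002,0],[0,0,0.8]],[0.05,[0.002,0.002,0],[0,0,0.85]],[0.05,[0.002,0.002,0],[0,0,0.85]]]'
python3 - <<'E'
from h import *
from plant import state
print(*go(sl.pol(0,0,.06),-52),state()["q"].round(2))
E
```

```text
t: 12.6
ee_pos: [0.5925, 0.0611, 0.1251]
ee_rot: [0.947, 0.12, 0.151, -0.258]
ft_force: [-24.9, -3.7, 12.6]
grip_width: 0.173
grip_force: 20.0
[ 0.0027  0.0017 -0.0005] [-0.001  0.008  0.002] [ 0.48  0.26 -0.35  1.93 -0.65  0.91 -0.77]
```

Aligned per estimate. Release, lift, and look from a clear position.

```bash
python3 -m creep '[[0.05,[0,0,0],[0,0,0]],[0.05,[0,0,0],[0,0,0]],[0.4,[0,0,0],[0,0,0]],[0.4,[0,0,0],[0,0,0]],[0.4,[0,0,0],[0,0,0]],[0.4,[0,0,-0.02],[0,0,0]],[0.4,[0,0,-0.04],[0,0,0]],[0.4,[0,0,-0.07],[0,0,0]],[0.4,[0,0,-0.09],[0,0,0]],[0.4,[-0.02,-0.03,-0.11],[0,0,0]],[0.4,[-0.04,-0.06,-0.12],[0,0,0]],[0.4,[-0.05,-0.08,-0.12],[0,0,0]]]'
python3 - <<'E'
from h import *
from plant import read_camera
import cv2
print(*go(sl.pol(0,0,.13),-52))
print(*go(sl.lev(1.1,.13),104),*go(sl.lev(1.1,.13),-76))
F=[]
for n in("scene","top"):
    c=read_camera(n);pickle.dump(c,open(n+"3.pkl","wb"))
    x,y=proj(c,sl.head).astype(int);print(n,x,y)
    F.append(cv2.resize(c["frame"][y-60:y+60,x-60:x+60,::-1],(400,400),interpolation=cv2.INTER_CUBIC))
cv2.imwrite("pics/s4.png",np.hstack(F))
E
```

```text
t: 13.6
ee_pos: [0.4981, 0.0566, 0.245]
ee_rot: [0.947, 0.119, 0.157, -0.255]
ft_force: [0.8, -0.1, -0.2]
grip_width: 0.402
grip_force: 0.0
[0.0476 0.0806 0.0526] [ 0.006 -0.004  0.005]
[-0.0391  0.0955  0.0524] [ 0.008  0.007 -2.718] [-0.0391  0.0955  0.0524] [ 0.005 -0.005  0.424]
scene 282 199
top 256 186
```

View pics/s4.png

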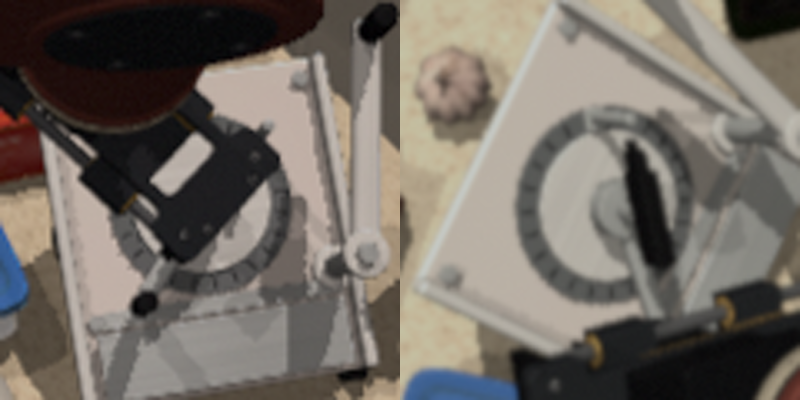

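The top view shows the adjuster's nose tip at crop (630,143), just short of the pin tip at about (630,120). I'll measure both.

Run:
```python
from h import *
import cv2
c=pickle.load(open("top3.pkl","rb"))
T=lambda x,y:(196+(x-400)/3.333,126+y/3.333)
print("nose",plane(c,T(630,143),.058),"tail",plane(c,T(658,266),.058),"pintip",plane(c,T(630,119),.058),plane(c,T(634,118),.058),"pinbase",plane(c,T(591,118),.003))
g=c["frame"].astype(int);m=(g.max(2)<45)[160:210,255:285].astype('uint8')
n,l,st,ce=cv2.connectedComponentsWithStats(m);i=1+np.argmax(st[1:,4])
yy,xx=np.nonzero(l==i);q=np.c_[xx+255,yy+160].astype(np.float32);print(st[i])
vx,vy,x0,y0=cv2.fitLine(q,cv2.DIST_L2,0,.01,.01).ravel();s=np.sign(-vy)
print(plane(c,(x0+s*vx*20,y0+s*vy*20),.06))
for b in(-56,-52,-48):print(b,[((proj(c,sl.pol(.06,np.radians(b),h))-[196,126])*3.333+[400,0]).round() for h in(.003,.059)])
```

```text
nose (43, np.float64(-48.1)) tail (38, np.float64(134.3)) pintip (58, np.float64(-51.5)) (58, np.float64(-54.3)) pinbase (57, np.float64(-51.5))
[  9   9  14  38 285]
(41, np.float64(-46.2))
-56 [array([597., 112.]), array([637., 114.])]
-52 [array([591., 113.]), array([631., 115.])]
-48 [array([585., 114.]), array([625., 117.])]
```

```bash
python3 -m creep '[[0.4,[0.025,0.04,0],[0,0,0]],[0.4,[0.048,0.081,0.01],[0,0,0]],[0.4,[0.048,0.081,0.05],[0,0,0]],[0.4,[0.048,0.081,0.07],[0,0,0]],[0.4,[0.048,0.081,0.1],[0,0,0]],[0.4,[0.048,0.081,0.122],[0,0,0]],[0.4,[0.048,0.081,0.122],[0,0,0]],[0.05,[0.048,0.081,0.122],[0,0,0]],[0.05,[0.048,0.081,0.122],[0,0,0]],[0.05,[0.048,0.081,0.122],[0,0,0]],[0.05,[0.048,0.081,0.122],[0,0,0]],[0.05,[0.048,0.081,0.122],[0,0,0]]]' 25
python3 - <<'E'
from h import *
print(*go(sl.pol(0,0,.06),-56))
E
python3 -m creep '[[0.05,[0,0,0],[0,0,0.03]],[0.05,[0,0,0],[0,0,0.06]],[0.05,[0,0,0],[0,0,0.08]],[0.05,[0,0,0],[0,0,0.08]],[0.05,[0,0,0],[0,0,0.08]]]'
python3 - <<'E'
from h import *
print(*go(sl.pol(0,0,.06),-56))
E
```

```text
t: 14.7
ee_pos: [0.5963, 0.0617, 0.1265]
ee_rot: [0.946, 0.121, 0.156, -0.257]
ft_force: [-8.7, 6.3, 12.9]
grip_width: 0.173
grip_force: 25.0
[-0.0014  0.0016 -0.0005] [ 0.    -0.002  0.077]
t: 15.12
ee_pos: [0.5963, 0.0614, 0.1264]
ee_rot: [0.95, 0.083, 0.146, -0.263]
ft_force: [-7.0, 5.4, 11.9]
grip_width: 0.172
grip_force: 25.0
[-0.0013  0.0015 -0.0005] [ 0.001 -0.002 -0.003]
```

```bash
python3 -m creep '[[0.4,[0,0,0],[0,0,0]],[0.4,[0,0,0],[0,0,0]],[0.4,[0,0,0],[0,0,0]],[0.4,[0,0,-0.02],[0,0,0]],[0.4,[0,0,-0.04],[0,0,0]],[0.4,[0,0,-0.07],[0,0,0]],[0.4,[0,0,-0.09],[0,0,0]],[0.4,[-0.02,-0.03,-0.11],[0,0,0]],[0.4,[-0.04,-0.06,-0.12],[0,0,0]],[0.4,[-0.05,-0.08,-0.12],[0,0,0]]]'
python3 - <<'E'
from h import *
from plant import read_camera
import cv2
print(*go(sl.lev(1.1,.11),-76))
c=read_camera("top");pickle.dump(c,open("top4.pkl","wb"))
g=c["frame"].astype(int)
for th in(35,45,55):
  m=(g.max(2)<th)[160:210,255:285].astype('uint8')
  n,l,st,ce=cv2.connectedComponentsWithStats(m);i=1+np.argmax(st[1:,4])
  yy,xx=np.nonzero(l==i);q=np.c_[xx+255,yy+160].astype(np.float32)
  vx,vy,x0,y0=cv2.fitLine(q,cv2.DIST_L2,0,.01,.01).ravel();s=np.sign(-vy)
  a,b=[plane(c,(x0+k*s*vx*17,y0+k*s*vy*17),.06) for k in(1,-1)];z=lambda a:a[0]*np.exp(1j*np.radians(a[1]))
  r=[plane(c,p,.058) for p in q];print(st[i],a,"dir",np.degrees(np.angle(z(a)-z(b))),[k for k in sorted(r)[::-1] if k[1]<0][:4])
cv2.imwrite("pics/s5.png",cv2.resize(c["frame"][126:246,196:316,::-1],(600,600),interpolation=cv2.INTER_CUBIC))
E
```

```text
t: 15.95
ee_pos: [0.5018, 0.0601, 0.2465]
ee_rot: [0.951, 0.081, 0.147, -0.261]
ft_force: [0.9, -0.4, -0.0]
grip_width: 0.403
grip_force: 0.0
[-0.0357  0.101   0.0709] [ 0.005 -0.006  0.343]
[ 10   9  12  38 262] (35, np.float64(-51.2)) dir -49.89862199912453 [(43, np.float64(-51.1)), (41, np.float64(-50.5)), (40, np.float64(-53.8)), (39, np.float64(-50.0))]
[ 10   9  12  39 287] (35, np.float64(-51.9)) dir -50.598621999124546 [(43, np.float64(-51.1)), (42, np.float64(-54.2)), (41, np.float64(-50.5)), (40, np.float64(-53.8))]
[ 10   8  13  41 312] (35, np.float64(-51.4)) dir -49.8383421009831 [(45, np.float64(-51.5)), (44, np.float64(-54.5)), (43, np.float64(-51.1)), (42, np.float64(-54.2))]
```

View pics/s5.png

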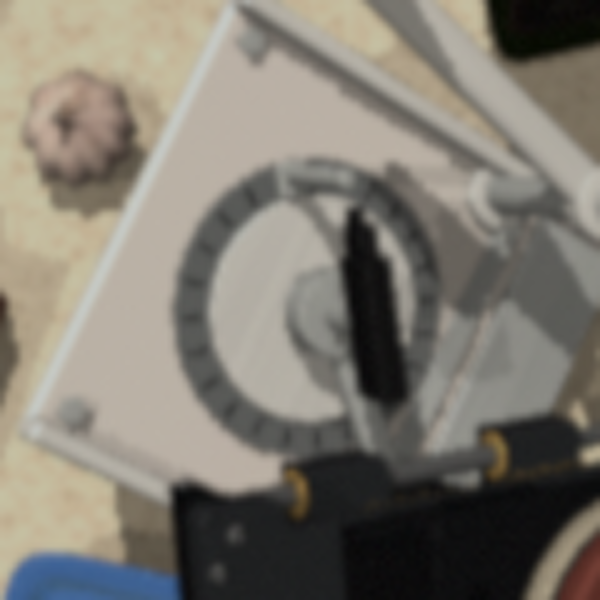

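The nose, at crop (357,212), points straight at the pin tip at (352,178), with both bearings near -51.5°. Next I'll tighten the lever.

```bash
python3 -m creep '[[0.4,[-0.01,0.03,0],[0,0,0.1]],[0.4,[-0.02,0.06,0],[0,0,0.2]],[0.4,[-0.036,0.09,0.01],[0,0,0.3]],[0.4,[-0.036,0.101,0.03],[0,0,0.343]],[0.4,[-0.036,0.101,0.06],[0,0,0.343]],[0.4,[-0.036,0.101,0.071],[0,0,0.343]],[0.4,[-0.036,0.101,0.071],[0,0,0.343]]]'
python3 - <<'E'
from h import *
print(*go(sl.lev(1.1,.05),-76))
E
```

```text
t: 16.58
ee_pos: [0.5078, 0.0102, 0.1243]
ee_rot: [0.951, -0.082, 0.097, -0.283]
ft_force: [-0.6, -0.3, -0.2]
grip_width: 0.398
grip_force: 0.0
[ 0.0016 -0.0013  0.0551] [ 0.002  0.    -0.001]
```

```bash
python3 -m creep '[[0.4,[0.001,-0.001,0.02],[0,0,0]],[0.4,[0.001,-0.001,0.04],[0,0,0]],[0.4,[0.001,-0.001,0.055],[0,0,0]],[0.4,[0.001,-0.001,0.055],[0,0,0]],[0.05,[0.001,-0.001,0.055],[0,0,0]],[0.05,[0.001,-0.001,0.055],[0,0,0]],[0.05,[0.001,-0.001,0.055],[0,0,0]],[0.05,[0.001,-0.001,0.055],[0,0,0]],[0.05,[0.001,-0.001,0.055],[0,0,0]],[0.05,[0.001,-0.001,0.055],[0,0,0]]]' 25
python3 - <<'E'
from h import *
for a in np.arange(1.1,-.11,-.1):print(round(a,2),*go(sl.lev(a,.05),-76))
E
```

```text
t: 17.42
ee_pos: [0.5232, 0.0374, 0.0826]
ee_rot: [0.951, -0.082, 0.1, -0.282]
ft_force: [-3.5, -4.8, 7.3]
grip_width: 0.175
grip_force: 25.0
1.1 [-0.0018 -0.0004  0.0031] [ 0.004 -0.005  0.   ]
1.0 [-0.0063 -0.008   0.0031] [ 0.004 -0.005  0.   ]
0.9 [-0.0101 -0.0159  0.0031] [ 0.004 -0.005  0.   ]
0.8 [-0.0131 -0.0242  0.003 ] [ 0.004 -0.005  0.   ]
0.7 [-0.0152 -0.0327  0.003 ] [ 0.004 -0.005  0.   ]
0.6 [-0.0165 -0.0414  0.0029] [ 0.004 -0.005  0.   ]
0.5 [-0.0168 -0.0502  0.0029] [ 0.004 -0.005  0.   ]
0.4 [-0.0163 -0.059   0.0029] [ 0.004 -0.005  0.   ]
0.3 [-0.015  -0.0677  0.0028] [ 0.004 -0.005  0.   ]
0.2 [-0.0127 -0.0762  0.0028] [ 0.004 -0.005  0.   ]
0.1 [-0.0097 -0.0845  0.0028] [ 0.004 -0.005  0.   ]
-0.0 [-0.0058 -0.0924  0.0028] [ 0.004 -0.005  0.   ]
-0.1 [-0.0012 -0.0998  0.0028] [ 0.004 -0.005  0.   ]
```

```bash
python3 -m creep '[[0.05,[-0.005,-0.008,0.001],[0,0,0]],[0.05,[-0.009,-0.016,0.001],[0,0,0]],[0.05,[-0.012,-0.024,0.001],[0,0,0]],[0.05,[-0.014,-0.033,0.001],[0,0,0]],[0.05,[-0.015,-0.041,0.001],[0,0,0]],[0.05,[-0.015,-0.05,0.001],[0,0,0]],[0.05,[-0.015,-0.059,0.001],[0,0,0]],[0.05,[-0.014,-0.068,0.001],[0,0,0]],[0.05,[-0.012,-0.076,0.001],[0,0,0]],[0.05,[-0.009,-0.084,0.001],[0,0,0]],[0.05,[-0.006,-0.09,0.001],[0,0,0]],[0.05,[-0.006,-0.09,0.001],[0,0,0]]]'
python3 - <<'E'
from h import *
for a in (.1,0,-.1):print(round(a,2),*go(sl.lev(a,.05),-76))
E
```

```text
t: 18.42
ee_pos: [0.5263, 0.1149, 0.1308]
ee_rot: [0.951, -0.082, 0.099, -0.283]
ft_force: [-4.0, -3.0, 4.9]
grip_width: 0.176
grip_force: 25.0
0.1 [-0.0031  0.0066  0.0012] [ 0.003 -0.003  0.001]
0 [ 0.0008 -0.0013  0.0012] [ 0.003 -0.003  0.001]
-0.1 [ 0.0055 -0.0087  0.0012] [ 0.003 -0.003  0.001]
```

Push a bit further until it loads against the stop, then release and lift.

```bash
python3 -m creep '[[0.05,[0.0005,-0.002,0],[0,0,0]],[0.05,[0.001,-0.004,0],[0,0,0]],[0.05,[0.001,-0.005,0],[0,0,0]],[0.05,[0.001,-0.005,0],[0,0,0]],[0.05,[0.001,-0.005,0],[0,0,0]]]'
python3 - <<'E'
from h import *
print(*go(sl.lev(0,.05),-76))
E
python3 -m creep '[[0.05,[0,0,0],[0,0,0]],[0.4,[0,0,0],[0,0,0]],[0.4,[0,0,0],[0,0,0]],[0.4,[0,0,0],[0,0,0]],[0.4,[0,0,-0.02],[0,0,0]],[0.4,[0,0,-0.05],[0,0,0]],[0.4,[0,0,-0.09],[0,0,0]],[0.4,[0,0,-0.13],[0,0,0]],[0.4,[0,0,-0.16],[0,0,0]]]'
python3 - <<'E'
from h import *
print(*go(sl.keep(1.15,.21),30),*go(sl.keep(1.15,.12),30))
from plant import state;print(state()["q"].round(2))
E
```

```text
t: 18.83
ee_pos: [0.5276, 0.1169, 0.1324]
ee_rot: [0.951, -0.083, 0.099, -0.282]
ft_force: [-1.1, -7.1, -2.3]
grip_width: 0.175
grip_force: 25.0
[-0.0002  0.0013  0.0012] [ 0.005 -0.004 -0.001]
t: 19.58
ee_pos: [0.4898, 0.0339, 0.267]
ee_rot: [0.951, -0.082, 0.1, -0.283]
ft_force: [1.1, -0.5, -0.1]
grip_width: 0.4
grip_force: 0.0
[ 0.2086 -0.0084  0.0048] [ 0.007 -0.    -1.848] [ 0.2082 -0.0087  0.0948] [ 0.007 -0.    -1.848]
[ 0.56 -0.09 -0.27  1.98 -0.67  1.24 -1.23]
```

```bash
python3 -m creep '[[0.45,[0,0,-0.02],[0,0,-0.12]],[0.45,[0.01,0,-0.02],[0,0,-0.24]],[0.45,[0.03,0,-0.02],[0,0,-0.36]],[0.45,[0.05,0,-0.02],[0,0,-0.48]],[0.45,[0.07,0,-0.02],[0,0,-0.6]],[0.45,[0.09,-0.002,-0.02],[0,0,-0.72]],[0.45,[0.11,-0.004,-0.02],[0,0,-0.84]],[0.45,[0.13,-0.005,-0.02],[0,0,-0.96]],[0.45,[0.15,-0.006,-0.02],[0,0,-1.08]],[0.45,[0.17,-0.007,-0.02],[0,0,-1.2]],[0.45,[0.19,-0.008,-0.02],[0,0,-1.32]],[0.45,[0.2,-0.008,-0.02],[0,0,-1.44]]]'
python3 - <<'E'
from h import *
print(*go(sl.keep(1.15,.21),30))
E
```

```text
t: 20.58
ee_pos: [0.6814, -0.0107, 0.3135]
ee_rot: [0.767, 0.568, 0.262, -0.147]
ft_force: [-0.3, 0.2, -0.5]
grip_width: 0.452
grip_force: 0.0
[0.0015 0.0072 0.0209] [ 0.003  0.002 -0.403]
```

```bash
python3 -m creep '[[0.45,[0.001,0.007,0],[0,0,-0.12]],[0.45,[0.001,0.007,0],[0,0,-0.24]],[0.45,[0.001,0.007,0],[0,0,-0.36]],[0.45,[0.001,0.007,0],[0,0,-0.4]],[0.45,[0.001,0.007,0.02],[0,0,-0.4]],[0.45,[0.001,0.007,0.02],[0,0,-0.4]]]'
python3 - <<'E'
from h import *
from plant import read_camera
import cv2
print(*go(sl.keep(1.15,.12),30))
F=[]
for n in("scene","top"):
    c=read_camera(n);x,y=proj(c,sl.keep(1.15)).astype(int);print(n,x,y)
    F.append(cv2.resize(c["frame"][y-60:y+100,x-80:x+80,::-1],(400,400),interpolation=cv2.INTER_CUBIC))
cv2.imwrite("pics/s6.png",np.hstack(F))
E
```

```text
t: 21.08
ee_pos: [0.6905, 0.0003, 0.2956]
ee_rot: [0.64, 0.707, 0.285, -0.095]
ft_force: [-1.1, 0.4, -1.4]
grip_width: 0.453
grip_force: 0.0
[-0.0003  0.0035  0.0884] [-0.001  0.001 -0.009]
scene 334 145
top 274 117
```

View pics/s6.png

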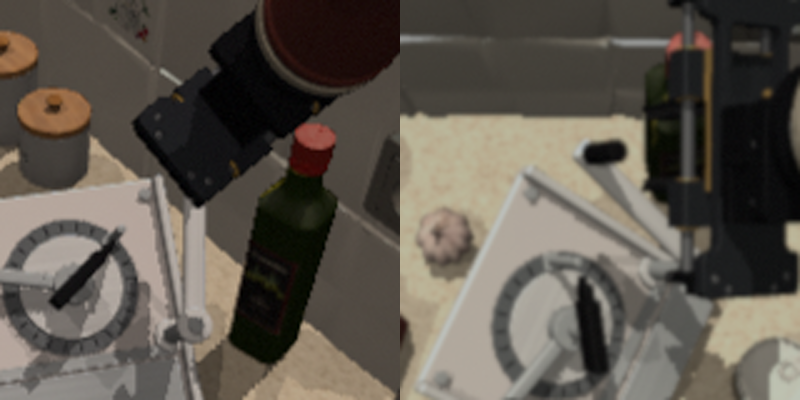

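The nose meets the pin in the scene view (about (110,240) in the left crop), the lever is at its stop, and the gripper is over the keeper knob.

```bash
python3 -m creep '[[0.45,[0,0.003,0.03],[0,0,0]],[0.45,[0,0.003,0.05],[0,0,0]],[0.45,[0,0.003,0.07],[0,0,0]],[0.45,[0,0.003,0.088],[0,0,0]],[0.45,[0,0.003,0.088],[0,0,0]],[0.05,[0,0.003,0.088],[0,0,0]],[0.05,[0,0.003,0.088],[0,0,0]],[0.05,[0,0.003,0.088],[0,0,0]],[0.05,[0,0.003,0.088],[0,0,0]],[0.05,[0,0.003,0.088],[0,0,0]],[0.05,[0,0.003,0.088],[0,0,0]]]' 25
python3 - <<'E'
from h import *
for a in np.arange(1.1,-.11,-.1):print(round(a,2),*go(sl.keep(a,.12),30))
E
```

```text
t: 22.1
ee_pos: [0.7148, 0.0425, 0.2274]
ee_rot: [0.641, 0.706, 0.285, -0.092]
ft_force: [-4.4, -4.4, 3.5]
grip_width: 0.197
grip_force: 25.0
1.1 [ 0.0063 -0.0072  0.0047] [ 0.003  0.005 -0.01 ]
1.0 [ 0.0145 -0.0194  0.0046] [ 0.003  0.005 -0.01 ]
0.9 [ 0.0215 -0.0325  0.0045] [ 0.003  0.005 -0.01 ]
0.8 [ 0.0271 -0.0462  0.0044] [ 0.003  0.005 -0.01 ]
0.7 [ 0.0314 -0.0603  0.0044] [ 0.003  0.005 -0.01 ]
0.6 [ 0.0342 -0.0749  0.0043] [ 0.003  0.005 -0.01 ]
0.5 [ 0.0356 -0.0896  0.0043] [ 0.003  0.005 -0.01 ]
0.4 [ 0.0354 -0.1044  0.0042] [ 0.003  0.005 -0.01 ]
0.3 [ 0.0338 -0.1191  0.0042] [ 0.003  0.005 -0.01 ]
0.2 [ 0.0308 -0.1336  0.0041] [ 0.003  0.005 -0.01 ]
0.1 [ 0.0263 -0.1477  0.0041] [ 0.003  0.005 -0.01 ]
-0.0 [ 0.0204 -0.1612  0.0041] [ 0.003  0.005 -0.01 ]
-0.1 [ 0.0132 -0.1742  0.0041] [ 0.003  0.005 -0.01 ]
```

```bash
python3 -m creep '[[0.05,[0.006,-0.007,0.001],[0,0,0]],[0.05,[0.014,-0.019,0.001],[0,0,0]],[0.05,[0.02,-0.032,0.001],[0,0,0]],[0.05,[0.026,-0.046,0.001],[0,0,0]],[0.05,[0.03,-0.06,0.001],[0,0,0]],[0.05,[0.033,-0.075,0.001],[0,0,0]],[0.05,[0.034,-0.089,0.001],[0,0,0]],[0.05,[0.034,-0.104,0.001],[0,0,0]],[0.05,[0.033,-0.119,0.001],[0,0,0]],[0.05,[0.03,-0.133,0.001],[0,0,0]],[0.05,[0.025,-0.147,0.001],[0,0,0]],[0.05,[0.021,-0.156,0.001],[0,0,0]]]'
python3 -m creep '[[0.05,[-0.003,-0.005,0],[0,0,0]],[0.05,[-0.005,-0.009,0],[0,0,0]],[0.05,[-0.005,-0.009,0],[0,0,0]],[0.05,[-0.005,-0.009,0],[0,0,0]],[0.05,[-0.005,-0.009,0],[0,0,0]]]'
python3 - <<'E'
from h import *
for a in (.1,0):print(*go(sl.keep(a,.12),30))
E
```

```text
t: 23.1
ee_pos: [0.5625, 0.0598, 0.1944]
ee_rot: [0.641, 0.707, 0.286, -0.091]
ft_force: [-3.2, -2.2, 13.5]
grip_width: 0.2
grip_force: 25.0
t: 23.52
ee_pos: [0.5555, 0.0561, 0.19]
ee_rot: [0.64, 0.707, 0.287, -0.092]
ft_force: [-5.4, -1.5, 16.2]
grip_width: 0.199
grip_force: 25.0
[0.0077 0.0154 0.0039] [ 0.005  0.003 -0.007]
[0.0018 0.0018 0.0038] [ 0.005  0.003 -0.007]
```

```bash
python3 -m creep '[[0.45,[0,0,0],[0,0,0]],[0.45,[0,0,0],[0,0,0]],[0.45,[0,0,0],[0,0,0]],[0.45,[0,0,-0.02],[0,0,0]],[0.45,[0,0,-0.05],[0,0,0]],[0.45,[0,0,-0.09],[0,0,0]],[0.45,[-0.04,0,-0.12],[0,0,0]],[0.45,[-0.08,0,-0.15],[0,0,0]],[0.45,[-0.12,0,-0.15],[0,0,0]],[0.45,[-0.16,0,-0.15],[0,0,0]],[0.45,[-0.19,0,-0.15],[0,0,0]],[0.45,[-0.19,0,-0.15],[0,0,0]]]'
python3 - <<'E'
from h import *
from plant import read_camera
import cv2
F=[]
for n in("scene","top"):
    c=read_camera(n);x,y=proj(c,sl.head).astype(int);print(n,[((proj(c,p)-[x-70,y-70])*2.857).round() for p in (sl.keep(0),sl.lev(0),sl.lev(.1),sl.keep(.12))])
    F.append(cv2.resize(c["frame"][y-70:y+70,x-70:x+70,::-1],(400,400),interpolation=cv2.INTER_CUBIC))
cv2.imwrite("pics/s7.png",np.hstack(F))
E
```

```text
t: 24.52
ee_pos: [0.5479, -0.1922, 0.2097]
ee_rot: [0.645, 0.703, 0.284, -0.094]
ft_force: [-2.0, -0.7, -0.9]
grip_width: 0.452
grip_force: 0.0
scene [array([173., 154.]), array([ 99., 181.]), array([ 99., 192.]), array([184., 133.])]
top [array([232., 247.]), array([157., 299.]), array([166., 306.]), array([223., 224.])]
```

View pics/s7.png

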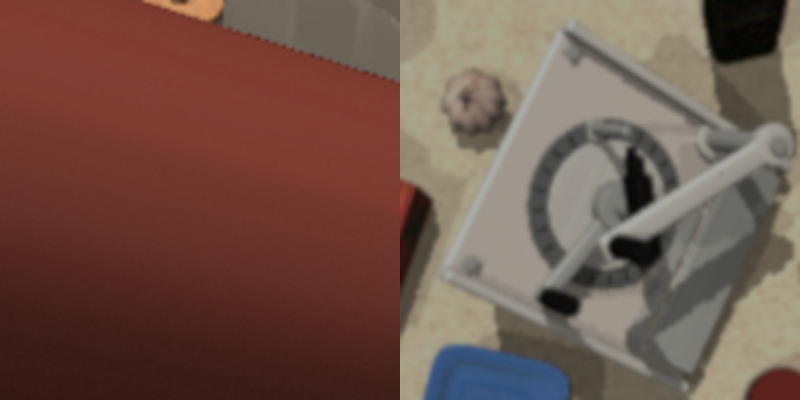

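The keeper knob is at top-crop (631,248) and the lever knob at (559,301), both matching their zero positions. The nose is still on the pin.

```bash
python3 -c "
from plant import close_job;print(close_job())"
```

```text
the job is handed in; nothing more can be done
None
```

I handed the job in at about 24.6 s; no verdict came back. In the last pictures the adjuster's nose lines up with the gauge pin (both near -51.5°), the lever nut is against its stop, the keeper arm is home, and the gripper is clear of the slicer.

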